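# Lock the pipe-bending jig's carriage with its headed pin

## Task

Take the loose chock bar off the bending jig's rails and put it flat in the empty long compartment of the tool tray. Then slide the jig's carriage up to the fork until it stops, so that the lug's hole lines up, and push the headed pin through fork and lug until its head is home against the guide bush. Leave the tube cutter, the fitting, the copper offcut and the spanner where they are.

Things in the scene. Friction and masses are not known exactly. Their poses are not given: they have to be found in the camera images.
- stand: Pipe-bending jig, fixed, placed and turned anew each time: grey bed plate 140 x 330 x 12 mm (x -70..70, y -40..290) with rails and a steel fork. Origin on the bench under the fork; x = direction in which the pin is pushed (roughly away from the robot), y = along the rails away from the fork, z up. Pin axis: along x at y = 0, z = 70 mm. Fork and bush fill y -20..20, x -62..24, up to z = 95.
- bush (a point): Centre of the guide bush's mouth face, where the pin's head must seat; at (-62, 0, 70) mm in stand, same axes. Square bush 32 x 32 mm, x -62..-24, on the near fork cheek (x -24..-12); hole 13 mm through both.
- far_hole (a point): Outer end of the far fork cheek's hole, at (24, 0, 70) mm in stand. Far cheek x 12..24, hole 14.5 mm; the slot between the cheeks is 24 mm wide.
- rails (a point): Point midway between the two rails' tops, at (0, 60, 40) mm in stand, where the chock bar lies. Steel rails 14 mm wide at x = -40 and +40, y 25..290, tops at z = 40.
- carriage (a joint): How far (m) the carriage stands back from home along the stand's +y: 0 = home at its stop, lug hole in line with the fork; at most 0.135. About 4 N friction; stays where left. Aluminium block x -52..52, z 42..62, at home y 35..150 mm, with a grooved bending former on top (84 mm disc, axis y = 95 at home, top z = 87).
- lug_hole (a point): Centre of the hole in the carriage's lug, on the pin axis when home. Lug 18 mm thick along x, z 50..90, hole 15 mm, its end 16 mm ahead of (-y of) this point.
- post (a point): Centre of the top of the carriage's upright round post: 18 mm diameter, standing free from z = 87 up to 135 mm at the former's centre (95 mm to +y of the lug hole). Push it to slide the carriage.
- pin: Headed steel pin: shank 12 mm diameter, 94 mm long with 3 mm tapered tip; head 26 mm diameter, 10 mm thick, domed outside. Origin at the centre of the head's underside, x along the shank to the tip; head at x -10..0. Starts parked level in the bush, tip 38 to 46 mm inside, head sticking out towards the robot. Loose, 1 mm play.
- bar: Chock bar: aluminium flat bar 150 x 24 x 12 mm, about 0.12 kg. Origin at the centre of its underside, x along its length, y across, z up. Starts across the rails between fork and carriage and blocks the carriage. In some starts fork and lug leave no finger room at its middle; about 45 mm from the middle (stand's +x side) there is.
- tray: Grey plastic tool tray 180 x 150 mm, fixed; floor 4 mm, dividers 4 mm thick with tops at z = 12 mm. Origin under its centre, x along the long compartments. Empty long compartment 172 x 44 mm along its -y edge; two short ones with nuts in the middle; a long one with a spanner along +y. Tray and parts bin can change places, left or right of the jig.
- pin_tip (a point): Centre of the pin's tip, 94 mm from the head's underside.
- slot (a point): Centre of the floor of the tray's empty long compartment, at (0, -49, 4) mm in tray, same axes.
- bin: Open black parts bin, fixed, 180 x 150 x 70 mm high, with pipe pieces in it; origin at the centre of its underside. Not used.
- cutter: Bystander: red tube cutter lying flat, about 130 x 60 x 26 mm; origin under its middle.
- fitting: Bystander: chrome compression fitting standing upright, 28 mm diameter, 42 mm high, beside the pin; origin under its centre.
- offcut: Bystander: copper tube offcut 100 mm long with a 22 mm square chrome collar, lying along its x; origin under its middle.
- wrench: Bystander: spanner 150 mm long, 38 mm wide, 8 mm thick, lying in the tray's other long compartment; origin under its middle.

How it is judged:
By the outcome, as a careful person would: the job done as asked, in the order asked, and still so for the second after the job is handed in, with the robot touching nothing.
It also fails if it takes over 64 s, if anything falls off the work surface, if the arm or the gripper's body presses on something with over 40 N, if the wrist force passes 120 N, or if a joint passes its speed limit or range.

## Robot

A 7-joint arm with a two-finger parallel gripper is mounted at the origin on the work surface. World frame = base frame: x ahead of the robot, y to its left, z up, the work surface at z = 0. Lengths are in m, angles in rad, forces in N, time in s.
With the tool pointing down it reaches from about 0.4 to 0.85 m from the base axis. Payload 4.5 kg.
Tool frame: the origin (TCP) lies between the finger pads; the fingertips stand robot.tips_ahead ahead of it and the grasp point (between the pads) lies 5 mm behind it (robot.tips_ahead is the distance from the TCP to the fingertips, in m); z points along the fingers, y is the line along which they close (so a half turn about z gives the same grasp; the last joint's range is limited). The gripper opens to 85 mm and grips with 20 to 120 N. Pads are 22 mm wide; open, the fingers measure 114 mm over their backs; the gripper's body (76 mm by 85 mm) begins 54 mm behind the grasp point. The pads swing forward as they close: fully open they stand 13 mm farther back than shut.
Start: joints at [-1.166, 0.689, -0.195, 1.565, 0.157, 0.902, -0.215], TCP at [0.226, 0.583, 0.245] pointing down, gripper open.
Joint ranges: [-3.01, 3.01], [-0.46, 2.08], [-1.47, 1.51], [0.13, 2.56], [-1, 4.14], [0.04, 2.09], [-2.66, 2.66]. Speed limits (rad/s): [2.57, 2.57, 3.14, 3.14, 3.14, 3.14, 3.14].

## Interface

Orientations are given as a 3x3 rotation matrix whose columns are the frame's x, y, z axes.
In Python, from plant import robot gives the robot as it stands.
- The arm moves only by the shell command python3 -m crank 'ROWS' [FORCE]. ROWS is a JSON object of lists of equal length, an entry for each row: "linear": the shift along the world's x, y, z in m, a list of three; "spin": the turn about the world's z in degrees; "grip": the finger opening in m, from 0 to 0.0854. A call has 1 to 20 rows; each row is the pose to reach, as a shift and turn from the pose commanded when the call began; what a row does not reach only later rows make up. A row lasts 1/12 s, in which the tool goes at most 41.7 mm and 7.16 degrees, less where a joint would pass 70% of its speed; a pose out of reach is approached as far as the arm can. A call with a gripper value outside its range is refused whole. The fingers move at their own pace and stop on an object; FORCE is the grip in N (left out, the last holds). Time passes only in rows, so rows that repeat a pose let the fingers close. It gives the time, the measured TCP pose, the force, the opening and the grip force at its end, in the units of the state.
- robot.sense(): the state, without advancing time (a new reading comes with each control period).
- robot.snapshot(name): name is "scene" or "top"; returns a dict with "frame" (384x512x3 uint8, red, green, blue), "fx", "fy", "cx", "cy" (pixels), "R" (3x3) and "t" (3): a world point X has camera coordinates R X + t. Camera axes: x right, y down, z forward; pixel columns grow to the right and rows downward; lengths in m; the calibration is good to about 2 mm. A picture is of the moment at which its call begins. There is no depth.
- robot.finish_job(): hands the job in; it is judged then, once.
Trained networks look in a picture, given as the dict that the camera call returned (one of the last four; its "shot" number tells which), for a name from the list of things; names that differ only in an ending like _2 or _b are one class to them, and where a whole thing is asked for, a point or a joint stands for the part that bears it (a point fixed in the world has none). Each returns a list of dicts, best first, with "conf" (0 to 1); they miss things now and then, are a little off and sometimes report something else, mostly with a low value. They report only what shows in the picture. A call takes as long as a camera call.
- robot.trace(picture, name): "region" (384x512 bool, what is visible of it) and "bbox" ([left, top, width, height] in pixels, round what is visible of it).
The state is a dict: "clock": time; "q": joint angles; "qd": joint speeds; "effort": joint torques, N m; "eef_pos": TCP position; "tcp_rot": TCP orientation; "wrist_force": force on the tool from outside, world axes, zero at the start; "torque": the same for the moment, N m; "width": opening from 0.0 (shut) to 1.0 (fully open); "finger_force": force on a finger pad.
Only numpy, scipy, OpenCV 4.12 (cv2) and the standard library are available. Lean on these libraries where they do the work, as an engineer would, in place of code of your own. Each camera call takes 0.05 s, during which the arm holds its last target. There are 200 camera calls.

## Working session

There is one attempt and no reset: what is moved stays moved. The work goes in short steps, Python scripts to look and compute and a shell command to move; the robot and the scene stay as the last step left them, time stands still between calls to the robot, and variables do not carry over. Pictures are saved under pics/ and viewed, at most 10 in all, crops included, and the job is handed in when it is done.

```bash
ls; mkdir -p pics
python3 - <<'E'
from plant import robot
import cv2,numpy as np
s=robot.sense();print({k:np.round(v,3).tolist() for k,v in s.items()}, robot.tips_ahead)
for n in("scene","top"):
    p=robot.snapshot(n);cv2.imwrite(f"pics/{n}0.png",cv2.resize(p["frame"][:,:,::-1],(800,600)))
    print(n,p["fx"],p["fy"],p["cx"],p["cy"],np.round(p["R"],4).tolist(),np.round(p["t"],4).tolist())
    np.savez(f"{n}0.npz",**p)
    for k in("stand","carriage","post","pin","bar","tray","bin","cutter","fitting","offcut","wrench"):
        r=robot.trace(p,k)
        print(k,[(round(d["conf"],2),d["bbox"],[round(float(v.mean()),1) for v in np.nonzero(d["region"])[::-1]]) for d in r[:2]])
E
```

```text
pics
{'clock': 0.0, 'q': [-1.166, 0.69, -0.195, 1.566, 0.157, 0.902, -0.215], 'qd': [-0.0, -0.0, 0.001, 0.0, 0.0, -0.0, -0.001], 'effort': [-0.0, -53.96, -1.266, -15.854, 0.009, 0.009, 0.0], 'eef_pos': [0.226, 0.582, 0.244], 'tcp_rot': [[-0.932, 0.362, -0.001], [0.362, 0.932, -0.002], [-0.0, -0.002, -1.0]], 'wrist_force': [0.116, 0.305, 0.333], 'torque': [0.039, -0.048, -0.03], 'finger_force': 0.0, 'width': 0.998} 0.014
scene 361.31845925493 361.31845925493 249.84941191960647 194.4782698668529 [[0.1094, 0.994, 0.0073], [0.8621, -0.0913, -0.4984], [-0.4947, 0.0608, -0.8669]] [-0.0239, -0.4096, 1.3427]
stand [(0.81, [206.5, 198.7, 118.2, 60.3], [266.3, 229.3]), (0.2, [212.8, 185.0, 11.1, 20.1], [218.4, 192.4])]
carriage [(0.88, [258.4, 199.4, 62.4, 43.6], [291.2, 220.7]), (0.57, [207.1, 199.6, 118.7, 61.4], [265.6, 229.8])]
post [(0.84, [258.1, 202.0, 61.0, 37.3], [290.7, 220.8])]
pin [(0.42, [216.9, 187.6, 2.9, 14.7], [218.3, 192.2])]
bar [(0.93, [239.2, 204.2, 8.7, 49.4], [242.1, 227.1]), (0.62, [208.2, 201.3, 116.1, 56.4], [265.9, 229.7])]
tray [(0.89, [340.6, 167.9, 64.4, 57.9], [3
[... 655 characters left out ...]
8.1]), (0.67, [180.9, 147.3, 117.9, 45.1], [238.9, 168.7])]
carriage [(0.83, [190.1, 147.8, 59.6, 38.5], [214.5, 164.7])]
post [(0.92, [195.0, 145.1, 57.0, 42.8], [214.6, 164.8])]
pin [(0.47, [284.4, 185.3, 8.8, 21.4], [286.5, 198.4])]
bar [(0.65, [257.9, 139.2, 12.2, 52.6], [264.2, 167.4]), (0.22, [190.5, 147.3, 59.0, 38.2], [214.7, 164.6])]
tray [(0.89, [95.6, 168.1, 55.1, 64.4], [125.4, 198.7])]
bin [(0.93, [347.8, 176.6, 66.8, 70.0], [382.7, 210.3])]
cutter [(0.66, [177.9, 194.6, 39.9, 27.0], [197.4, 208.0])]
fitting []
offcut [(0.59, [232.7, 211.7, 34.8, 7.4], [248.0, 216.8])]
wrench [(0.75, [280.3, 185.4, 10.8, 20.0], [286.1, 198.6]), (0.63, [100.4, 175.4, 10.0, 48.6], [106.1, 196.7])]
```

View pics/scene0.png

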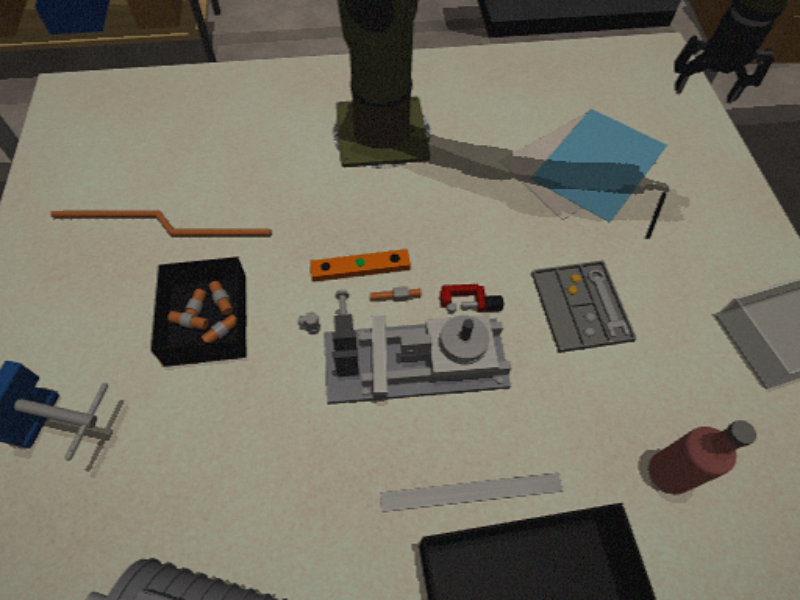

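View pics/top0.png

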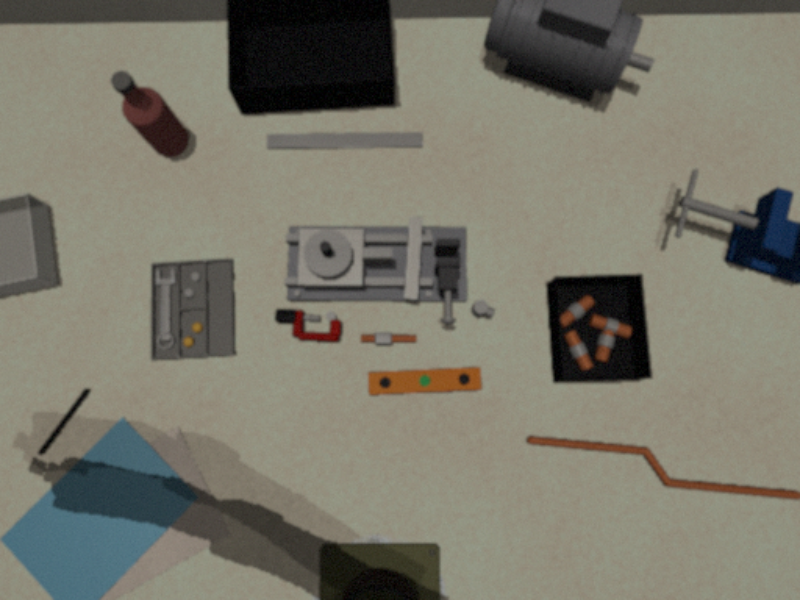

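The pictures show the jig mid-bench (top view, fork at ~(447,265)/800 wide). The bar lies across the rails at ~(413,258), and the pin points at the robot at ~(447,310). The tray is on the left at ~(193,310), with its empty compartment on the right side, nearest the jig. I'll enlarge both crops for corner picking.

Run:
```python
import cv2,numpy as np
for n,(x,y,w,h) in {"scene":(200,175,132,88),"top":(172,132,132,88)}.items():
    f=np.load(n+"0.npz")["frame"][y:y+h,x:x+w,::-1]
    f=cv2.resize(f,None,fx=6,fy=6,interpolation=cv2.INTER_CUBIC)
    f=cv2.convertScaleAbs(f,alpha=1.4)
    for i in range(0,w,10):
        cv2.line(f,(i*6,0),(i*6,6),(0,0,255),1); 
        if i%20==0: cv2.putText(f,str(x+i),(i*6,16),0,.35,(0,0,255),1)
    for i in range(0,h,10):
        cv2.line(f,(0,i*6),(6,i*6),(0,0,255),1); cv2.putText(f,str(y+i),(8,i*6+4),0,.35,(0,0,255),1)
    cv2.imwrite(f"pics/{n}0c.png",f)
```

```text
(no output)
```

View pics/scene0c.png

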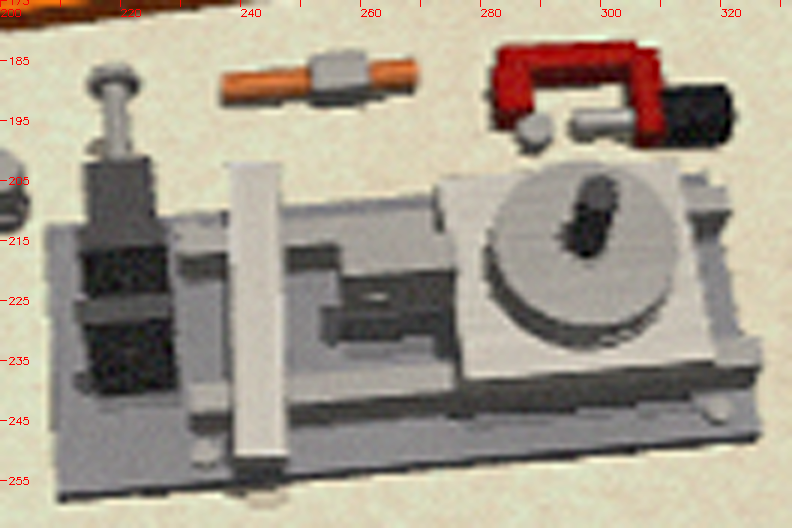

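View pics/top0c.png

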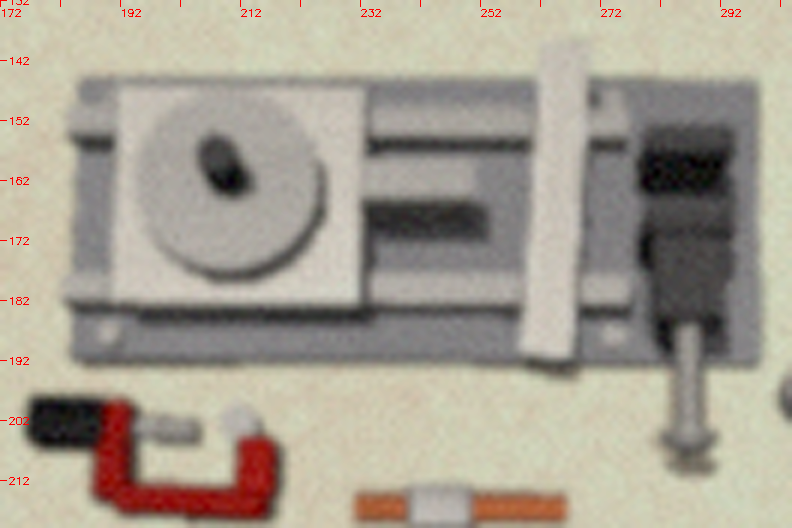

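```bash
cat > h.py <<'E'
import numpy as np,cv2
from scipy.optimize import least_squares,minimize
P={n:dict(np.load(n+"0.npz")) for n in("scene","top")}
def proj(n,X,P=P):
    p=P[n];c=np.atleast_2d(X)@p["R"].T+p["t"]
    return np.c_[p["fx"]*c[:,0]/c[:,2]+p["cx"],p["fy"]*c[:,1]/c[:,2]+p["cy"]]
def place(q,L):
    L=np.atleast_2d(L)/1000.;c,s=np.cos(q[2]),np.sin(q[2])
    return np.c_[q[0]+c*L[:,0]-s*L[:,1],q[1]+s*L[:,0]+c*L[:,1],L[:,2]]
OFF={"scene":(200,175),"top":(172,132)}
def px(n,c): return (np.array(c)+.5)/6-.5+OFF[n]
def fit(obs,x0):
    f=lambda q:np.concatenate([(proj(n,place(q,l))-px(n,c)).ravel() for n,l,c in obs])
    r=least_squares(f,x0,loss="soft_l1");return r.x,np.round(f(r.x).reshape(-1,2),1).tolist()
def hullfit(masks,box,x0):
    def f(q):
        o=0
        for n,m in masks.items():
            pts=proj(n,place(q,box));h=cv2.convexHull(((pts+.5)*16-8).astype(np.float32))
            z=np.zeros((384*4,512*4),np.uint8);cv2.fillConvexPoly(z,(((pts:=cv2.convexHull(pts.astype(np.float32)))+.5)*4-.5).round().astype(int),1)
            M=cv2.resize(m.astype(np.uint8),(2048,1536),interpolation=cv2.INTER_NEAREST)
            o+=1-(z&M).sum()/(z|M).sum()
        return o
    r=minimize(f,x0,method="Nelder-Mead",options=dict(initial_simplex=[x0,np.add(x0,[.02,0,0]),np.add(x0,[0,.02,0]),np.add(x0,[0,0,.15])],xatol=1e-4,fatol=1e-5))
    return r.x,r.fun
E
cat > m.py <<'E'
from h import *
from plant import robot
S="scene";T="top"
q,e=fit([(T,(70,290,12),(78,80)),(T,(70,-40,12),(757,83)),(T,(-70,-40,12),(760,359)),(T,(-70,290,12),(72,358)),
 (S,(-70,-40,12),(45,226)),(S,(70,-40,12),(58,491)),(S,(70,290,12),(757,432)),
 (S,(12,-20,95),(80,297)),(S,(12,20,95),(170,297)),(S,(24,20,95),(172,320)),(S,(24,-20,95),(78,320))],[.55,-.1,0.03])
print("stand",q,e)
C=lambda a,b,z:[(b,a,z)]
b,e=fit([(S,(-75,12,52),(280,163)),(S,(-75,-12,52),(228,163)),(S,(75,12,52),(287,457)),(S,(75,-12,52),(233,457)),
 (T,(75,12,52),(540,42)),(T,(75,-12,52),(590,42)),(T,(-75,12,52),(520,348)),(T,(-75,-12,52),(577,355))],[.55,0,0])
print("bar",b,e)
c,e=fit([(S,(-52,35,62),(437,185)),(S,(52,35,62),(460,378)),(S,(52,150,62),(718,360)),(T,(52,150,62),(120,88)),(T,(52,35,62),(362,88)),(T,(-52,35,62),(365,302)),(T,(-52,150,62),(113,303))],[.55,0,0])
print("carr",c,e)
def loc(q,w):
    d=np.subtract(w[:2],q[:2]);k,s=np.cos(q[2]),np.sin(q[2]);return np.round(1000*np.array([k*d[0]+s*d[1],-s*d[0]+k*d[1]]),1)
print("bar in stand",loc(q,b),np.degrees(b[2]-q[2]),"carr in stand",loc(q,c))
ms={}
for n in(S,T):
    p=robot.snapshot(n);ms[n]=robot.trace(p,"tray")[0]["region"]
    if n==S: mc=[d for d in robot.trace(p,"pin")]; print([d["bbox"] for d in mc])
box=[(i,j,k) for i in(-90,90) for j in(-75,75) for k in(0,12)]
for y0 in(0.,):
    print("tray",hullfit(ms,box,[.5,.3,y0]),{n:hullfit({n:ms[n]},box,[.5,.3,y0]) for n in ms})
for name,pt in dict(head=(-62,0,70)).items(): print(name,place(q,pt))
E
python3 m.py
```

```text
stand [ 0.59531515 -0.12260039 -0.01605199] [[-0.5, -0.2], [-0.4, -0.3], [-0.2, 1.3], [-1.2, 0.7], [-0.4, -0.3], [-0.8, 0.8], [0.9, 0.4], [-0.6, 0.6], [-0.4, -0.7], [-0.4, -0.4], [-0.0, 0.9]]
bar [ 0.59843658 -0.06416819 -0.07428596] [[-0.7, 0.0], [-0.5, 0.3], [-0.3, 0.5], [-0.3, 0.8], [-0.4, -0.3], [-0.2, 0.3], [-0.3, 1.1], [-1.1, 0.5]]
carr [ 0.59839006 -0.0110464  -0.00716339] [[-1.1, -0.8], [0.2, 1.0], [-0.6, 0.1], [-0.7, -0.4], [0.2, -0.5], [-0.5, 0.5], [-0.4, 0.4]]
bar in stand [ 2.2 58.5] -3.3365603515689837 carr in stand [  1.3 111.6]
[]
tray (array([0.5158275 , 0.3396632 , 0.05376579]), np.float64(0.25967738983194344)) {'scene': (array([0.51534782, 0.341585  , 0.05408912]), np.float64(0.1149458515866486)), 'top': (array([0.51624742, 0.33866624, 0.05447889]), np.float64(0.12754819921111804))}
head [[ 0.53332314 -0.1216052   0.07      ]]
```

```bash
python3 -m crank '{"linear":[[0.1,-0.16,-0.02],[0.2,-0.32,-0.03],[0.3,-0.48,-0.04],[0.42,-0.651,-0.06],[0.42,-0.651,-0.06],[0.42,-0.651,-0.06],[0.42,-0.651,-0.06],[0.42,-0.651,-0.06],[0.42,-0.651,-0.06],[0.42,-0.651,-0.06],[0.42,-0.651,-0.06],[0.42,-0.651,-0.06],[0.42,-0.651,-0.06],[0.42,-0.651,-0.06],[0.42,-0.651,-0.06],[0.42,-0.651,-0.06],[0.42,-0.651,-0.06],[0.42,-0.651,-0.06],[0.42,-0.651,-0.06],[0.42,-0.651,-0.06]],"spin":[6,12,17,17,17,17,17,17,17,17,17,17,17,17,17,17,17,17,17,17],"grip":[0.024,0.024,0.024,0.024,0.024,0.024,0.024,0.024,0.024,0.024,0.024,0.024,0.024,0.024,0.024,0.024,0.024,0.024,0.024,0.024]}' 60
python3 -c "
from plant import robot
import numpy as np
s=robot.sense();print(robot.tips_ahead,s['eef_pos'],s['tcp_rot'],s['width'],np.degrees(np.arctan2(s['tcp_rot'][1][1],s['tcp_rot'][0][1])))"
```

```text
clock: 3.12
eef_pos: [0.6488, -0.078, 0.1843]
tcp_rot: [[-0.996, 0.085, 0.002], [0.085, 0.996, -0.006], [-0.003, -0.006, -1.0]]
wrist_force: [1.2, -1.6, 0.4]
width: 0.28
finger_force: 0.0
0.014 [ 0.64882629 -0.07799032  0.18425081] [[-0.9963748   0.08504811  0.00201712]
 [ 0.08503511  0.99636086 -0.00583649]
 [-0.00250616 -0.0056438  -0.99998093]] 0.2798626567930525 85.12113063904113
```

```bash
python3 -m crank '{"linear":[[0,0,0],[0,0,-0.03],[0,0,-0.06],[0,0,-0.06],[0,0,-0.06],[0,0,-0.06]],"spin":[0,0,0,0,0,0],"grip":[0.055,0.055,0.055,0.055,0.055,0.055]}'
python3 - <<'E'
from plant import robot
import cv2,numpy as np
o=[]
for n in("scene","top"):
    p=robot.snapshot(n);f=p["frame"];
    x,y=(200,165) if n=="scene" else (215,120)
    o.append(cv2.resize(f[y:y+100,x:x+66,::-1],None,fx=6,fy=6,interpolation=cv2.INTER_CUBIC))
cv2.imwrite("pics/g1.png",cv2.convertScaleAbs(np.hstack(o),alpha=1.4))
E
```

```text
clock: 3.62
eef_pos: [0.6472, -0.0671, 0.1268]
tcp_rot: [[-0.997, 0.073, 0.002], [0.073, 0.997, 0.001], [-0.002, 0.001, -1.0]]
wrist_force: [-0.7, 0.2, 0.3]
width: 0.643
finger_force: 0.0
```

View pics/g1.png

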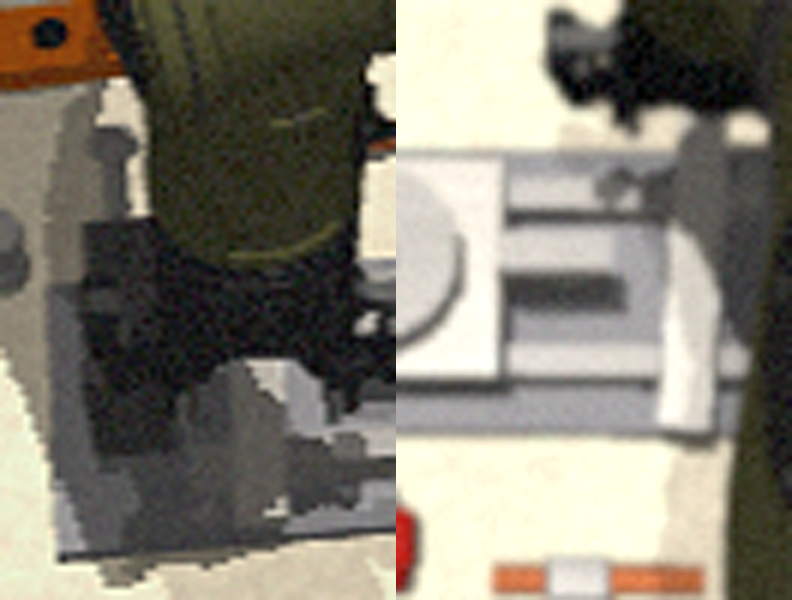

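The gripper stands astride the bar (left finger (180,420), right finger (355,390), bar about (260,450) in the crop). I'll descend and close.

```bash
python3 -m crank '{"linear":[[0,0,-0.03],[0,0,-0.05],[0,0,-0.065],[0,0,-0.065],[0,0,-0.065],[0,0,-0.065],[0,0,-0.065],[0,0,-0.065],[0,0,-0.065],[0,0,-0.065],[0,0,-0.065],[0,0,-0.065]],"spin":[0,0,0,0,0,0,0,0,0,0,0,0],"grip":[0.055,0.055,0.055,0.055,0.055,0.015,0.015,0.015,0.015,0.015,0.015,0.015]}' 60
```

```text
clock: 4.72
eef_pos: [0.6477, -0.0683, 0.0623]
tcp_rot: [[-0.997, 0.074, 0.003], [0.074, 0.997, 0.0], [-0.003, 0.0, -1.0]]
wrist_force: [-1.2, 0.7, 5.3]
width: 0.248
finger_force: 58.5
```

```bash
python3 -m crank '{"linear":[[0,0,0.02],[0,0,0.05],[0,0,0.09],[0,0,0.13],[0,0,0.13],[0,0,0.13],[0,0,0.13]],"spin":[0,0,0,0,0,0,0],"grip":[0.015,0.015,0.015,0.015,0.015,0.015,0.015]}' 70
python3 - <<'E'
from plant import robot
import cv2,numpy as np
o=[]
for n in("scene","top"):
    p=robot.snapshot(n);f=p["frame"];
    x,y=(200,165) if n=="scene" else (215,120)
    o.append(cv2.resize(f[y:y+100,x:x+66,::-1],None,fx=6,fy=6,interpolation=cv2.INTER_CUBIC))
    print([(d["conf"],d["bbox"]) for d in robot.trace(p,"bar")])
cv2.imwrite("pics/g2.png",cv2.convertScaleAbs(np.hstack(o),alpha=1.4))
E
```

```text
clock: 5.3
eef_pos: [0.6459, -0.0687, 0.1903]
tcp_rot: [[-0.997, 0.074, -0.001], [0.074, 0.997, -0.0], [0.001, -0.0, -1.0]]
wrist_force: [0.5, -0.4, -1.5]
width: 0.244
finger_force: 68.7
[(0.65, [239.7, 214.9, 6.8, 16.8])]
[(0.59, [258.8, 131.3, 17.6, 54.0]), (0.53, [179.2, 195.4, 40.1, 24.8]), (0.29, [189.3, 147.8, 62.9, 33.8])]
```

View pics/g2.png

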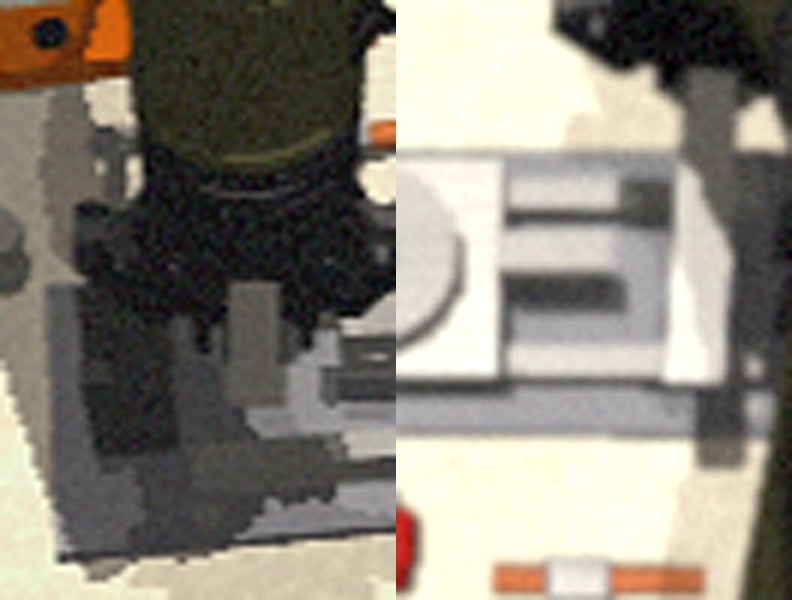

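Run:
```python
from h import *
from scipy.spatial.transform import Rotation as Rn
# obs: top bar corners (crop offset 215,120, second panel starts 396), scene far end (offset 200,165)
T=lambda x,y:((x-396+.5)/6-.5+215,(y+.5)/6-.5+120)
S=lambda x,y:((x+.5)/6-.5+200,(y+.5)/6-.5+165)
obs=[("top",(75,12),T(683,70)),("top",(75,-12),T(736,72)),("top",(-75,12),T(666,380)),("top",(-75,-12),T(727,384)),
("scene",(75,-12),S(226,397)),("scene",(75,12),S(280,397))]
def f(v):
    o=[]
    for n,l,c in obs:
        X=Rn.from_euler("ZY",[v[3],v[4]]).apply([l[0]/1000,l[1]/1000,0])+v[:3]
        o.append(proj(n,X)[0]-c)
    return np.ravel(o)
r=least_squares(f,[.598,-.065,.18,-.074,0]);print(r.x,np.degrees(r.x[3:]),np.round(r.fun,1))
```

```text
[ 0.58834009 -0.06496763  0.177647   -0.06412522  0.29438481] [-3.67410421 16.86700692] [-0.3 -0.1  0.3  0.1  0.1  0.1 -0.1 -0.1 -0.5  0.2  0.4 -0.2]
```

```bash
python3 -m crank '{"linear":[[0,0,0.03],[0,0,0.06],[-0.02,0.06,0.06],[-0.04,0.12,0.06],[-0.06,0.18,0.06],[-0.076,0.26,0.06],[-0.076,0.34,0.06],[-0.076,0.362,0.06],[-0.076,0.362,0.06],[-0.076,0.362,0.06],[-0.076,0.362,0.06],[-0.076,0.362,0.06],[-0.076,0.362,0.06],[-0.076,0.362,0.06],[-0.076,0.362,0.06]],"spin":[0,0,1,2,3,4,5,6,7.3,7.3,7.3,7.3,7.3,7.3,7.3],"grip":[0.015,0.015,0.015,0.015,0.015,0.015,0.015,0.015,0.015,0.015,0.015,0.015,0.015,0.015,0.015]}' 70
python3 - <<'E'
from plant import robot
import cv2,numpy as np
o=[]
for n in("scene","top"):
    p=robot.snapshot(n);f=p["frame"];
    x,y=(325,130) if n=="scene" else (90,130)
    o.append(cv2.resize(f[y:y+120,x:x+78,::-1],None,fx=5,fy=5,interpolation=cv2.INTER_CUBIC))
    print([(d["conf"],d["bbox"]) for d in robot.trace(p,"bar")])
cv2.imwrite("pics/g3.png",cv2.convertScaleAbs(np.hstack(o),alpha=1.5))
E
```

```text
clock: 6.75
eef_pos: [0.571, 0.2912, 0.2494]
tcp_rot: [[-0.999, -0.051, -0.001], [-0.051, 0.999, -0.003], [0.001, -0.002, -1.0]]
wrist_force: [0.1, -1.2, -1.8]
width: 0.245
finger_force: 69.0
[(0.83, [366.4, 133.1, 26.8, 47.7])]
[(0.61, [284.5, 187.2, 6.9, 19.4])]
```

View pics/g3.png

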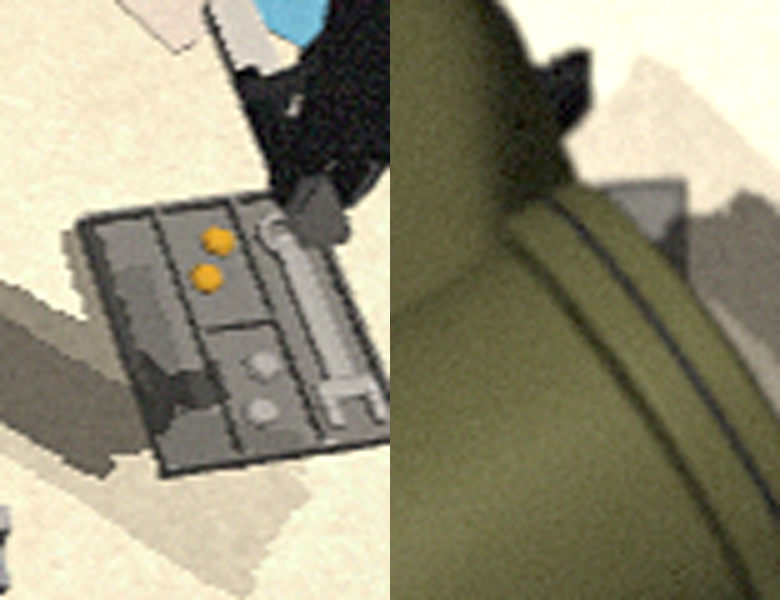

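Run:
```python
from h import *
from scipy.spatial.transform import Rotation as Rn
from plant import robot
p=robot.snapshot("scene");r=robot.trace(p,"bar")
m=r[0]["region"];print(r[0]["conf"],r[0]["bbox"])
f=p["frame"].astype(int)
a=.052 # yaw
yaw=np.radians(85.1-90+7.3+.6) if 0 else .051
box=[(i,j,k) for i in(-75,75) for j in(-12,12) for k in(-12,0)]
def hull(v):
    # v: pitch, offset along bar of grip, top z at grip
    X=(np.array(box)/1000-[v[1],0,0])
    X=Rn.from_euler("ZY",[yaw+v[4],v[0]]).apply(X)+[.571,.2912+v[3],v[2]]
    return proj("scene",X)
g=m.astype(bool);ys,xs=np.nonzero(g)
print("top edge pixels per row",[(int(y),int(xs[ys==y].min()),int(xs[ys==y].max())) for y in range(ys.min(),ys.max()+1,4)])
for pt in(-17,-8,0,8,17):
    h=hull([np.radians(pt),.052,.243,0,0]);print(pt,[tuple(np.round(z).astype(int).tolist()) for z in h])
cv2.imwrite("pics/g4.png",cv2.convertScaleAbs(cv2.resize(p["frame"][100:200,330:430,::-1],None,fx=6,fy=6,interpolation=cv2.INTER_CUBIC),alpha=1.6,beta=20))
```

```text
0.67 [366.2, 132.6, 30.8, 44.6]Traceback (most recent call last):
  File "<stdin>", line 16, in <module>
    return umr_minimum(a, axis, None, out, keepdims, initial, where)
ValueError: zero-size array to reduction operation minimum which has no identity
```

Run:
```python
from h import *
from scipy.spatial.transform import Rotation as Rn
from plant import robot
p=robot.snapshot("scene")
box=[(i,j,k) for i in(-75,75) for j in(-12,12) for k in(-12,0)]
for pt in(-17,-8,0,8,17):
    X=Rn.from_euler("ZY",[.051,np.radians(pt)]).apply(np.array(box)/1000-[.052,0,0])+[.571,.2912,.243]
    h=proj("scene",X)-[330,100];print(pt,(h*6).round().astype(int).tolist())
cv2.imwrite("pics/g4.png",cv2.convertScaleAbs(cv2.resize(p["frame"][100:200,330:430,::-1],None,fx=6,fy=6,interpolation=cv2.INTER_CUBIC),alpha=1.8,beta=25))
```

```text
-17 [[189, 252], [194, 230], [241, 246], [246, 223], [333, 468], [340, 445], [391, 460], [398, 437]]
-8 [[197, 214], [203, 194], [249, 208], [256, 187], [329, 471], [337, 451], [386, 463], [395, 443]]
0 [[206, 183], [214, 165], [259, 177], [268, 158], [325, 472], [335, 456], [382, 465], [393, 448]]
8 [[218, 155], [227, 140], [271, 149], [281, 133], [321, 473], [332, 460], [378, 465], [390, 452]]
17 [[233, 128], [244, 116], [288, 122], [300, 109], [316, 471], [328, 463], [373, 464], [386, 455]]
```

View pics/g4.png

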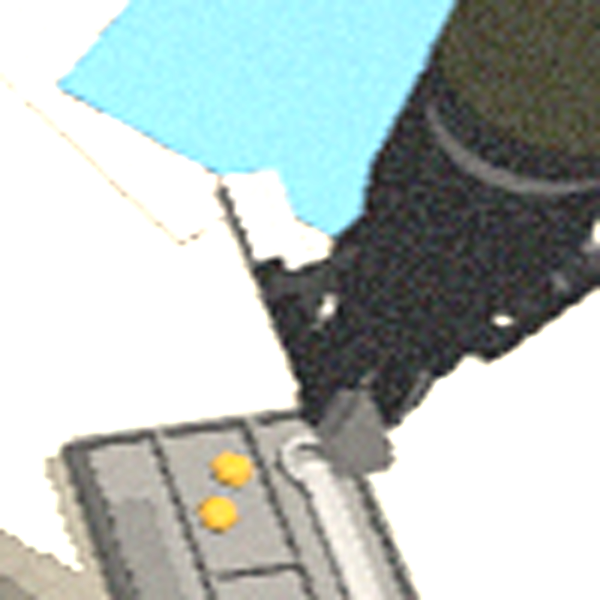

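The crop shows the bar held level (near end at (222–278,175), far end about (345–390,468), matching the zero-pitch projection). I'll lower it into the compartment.

```bash
python3 -m crank '{"linear":[[-0.004,0,-0.04],[-0.004,0,-0.08],[-0.004,0,-0.12],[-0.004,0,-0.15],[-0.004,0,-0.18],[-0.004,0,-0.2],[-0.004,0,-0.21],[-0.004,0,-0.219],[-0.004,0,-0.219],[-0.004,0,-0.219],[-0.004,0,-0.219]],"spin":[0,0,0,0,0,0,0,0,0,0,0],"grip":[0.015,0.015,0.015,0.015,0.015,0.015,0.015,0.015,0.015,0.015,0.015]}' 70
```

```text
clock: 8.02
eef_pos: [0.5675, 0.2942, 0.0328]
tcp_rot: [[-0.999, -0.053, 0.002], [-0.053, 0.999, 0.002], [-0.002, 0.002, -1.0]]
wrist_force: [-0.7, 0.4, -0.8]
width: 0.242
finger_force: 69.0
```

```bash
python3 -m crank '{"linear":[[0,-0.001,-0.002],[0,-0.001,-0.004],[0,-0.001,-0.004],[0,-0.001,-0.004],[0,-0.001,-0.004],[0,-0.001,-0.004],[0,-0.001,-0.004],[0,-0.001,0.02],[0,-0.001,0.06],[0,-0.001,0.1],[0,-0.001,0.14],[0,-0.001,0.17],[0.0,-0.001,0.17]],"spin":[0,0,0,0,0,0,0,0,0,0,0,0,0],"grip":[0.015,0.015,0.015,0.042,0.042,0.042,0.042,0.042,0.042,0.042,0.042,0.042,0.042]}'
python3 - <<'E'
from plant import robot
import cv2,numpy as np
o=[]
for n in("scene","top"):
    p=robot.snapshot(n);f=p["frame"];
    print(n,[(round(d["conf"],2),d["bbox"]) for d in robot.trace(p,"bar")[:2]])
    if n=="scene": cv2.imwrite("pics/g5.png",cv2.resize(p["frame"][160:240,325:425,::-1],None,fx=6,fy=6,interpolation=cv2.INTER_CUBIC))
E
```

```text
clock: 9.1
eef_pos: [0.5698, 0.2953, 0.2087]
tcp_rot: [[-0.999, -0.053, 0.011], [-0.053, 0.999, 0.007], [-0.011, 0.007, -1.0]]
wrist_force: [0.3, 0.3, -0.1]
width: 0.492
finger_force: 0.0
scene [(0.68, [346.9, 177.6, 21.0, 38.4]), (0.52, [341.9, 169.6, 63.2, 55.8])]
top []
```

View pics/g5.png

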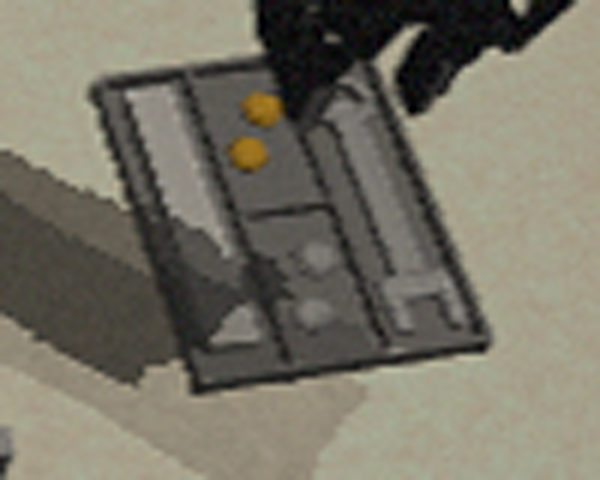

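The bar is lying flat in the empty compartment (strip from (150,90) to (240,340) in the crop). Next, the carriage: grip the post and slide it home.

```bash
python3 -m crank '{"linear":[[0.01,-0.04,0],[0.02,-0.08,0],[0.03,-0.12,0],[0.032,-0.16,0],[0.032,-0.2,0],[0.032,-0.21,0],[0.032,-0.21,0],[0.032,-0.21,0],[0.032,-0.21,0],[0.032,-0.21,0]],"spin":[-1,-2,-3,-4,-4,-4,-4,-4,-4,-4],"grip":[0.06,0.06,0.06,0.06,0.06,0.06,0.06,0.06,0.06,0.06]}' 40
python3 - <<'E'
from plant import robot
from h import *
from m import *
E
```

```text
clock: 10.13
eef_pos: [0.5979, 0.085, 0.2008]
tcp_rot: [[-1.0, 0.013, -0.001], [0.013, 1.0, 0.002], [0.001, 0.002, -1.0]]
wrist_force: [-0.2, 0.2, 0.3]
width: 0.701
finger_force: 0.0
stand [ 0.59531515 -0.12260039 -0.01605199] [[-0.5, -0.2], [-0.4, -0.3], [-0.2, 1.3], [-1.2, 0.7], [-0.4, -0.3], [-0.8, 0.8], [0.9, 0.4], [-0.6, 0.6], [-0.4, -0.7], [-0.4, -0.4], [-0.0, 0.9]]
bar [ 0.59843658 -0.06416819 -0.07428596] [[-0.7, 0.0], [-0.5, 0.3], [-0.3, 0.5], [-0.3, 0.8], [-0.4, -0.3], [-0.2, 0.3], [-0.3, 1.1], [-1.1, 0.5]]
carr [ 0.59839006 -0.0110464  -0.00716339] [[-1.1, -0.8], [0.2, 1.0], [-0.6, 0.1], [-0.7, -0.4], [0.2, -0.5], [-0.5, 0.5], [-0.4, 0.4]]
bar in stand [ 2.2 58.5] -3.3365603515689837 carr in stand [  1.3 111.6]
[]
tray (array([0.51577435, 0.3395361 , 0.05449278]), np.float64(0.6169263797540923)) {'scene': (array([0.51520371, 0.34026727, 0.05808686]), np.float64(0.3424362034147237)), 'top': (array([0.51648308, 0.33886344, 0.05539393]), np.float64(0.2725774494009592))}
head [[ 0.53332314 -0.1216052   0.07      ]]
```

```bash
python3 -m crank '{"linear":[[0,0,-0.03],[0,0,-0.06],[0,0,-0.083],[0,0,-0.083],[0,0,-0.083],[0,0,-0.083],[0,0,-0.083],[0,0,-0.083],[0,0,-0.083],[0,0,-0.083],[0,0,-0.083]],"spin":[0,0,0,0,0,0,0,0,0,0,0],"grip":[0.06,0.06,0.06,0.06,0.01,0.01,0.01,0.01,0.01,0.01,0.01]}' 40
```

```text
clock: 11.3
eef_pos: [0.5998, 0.0837, 0.1203]
tcp_rot: [[-1.0, 0.016, 0.004], [0.016, 1.0, 0.002], [-0.004, 0.002, -1.0]]
wrist_force: [-0.9, 1.8, 6.6]
width: 0.193
finger_force: 39.1
```

```bash
python3 -m crank '{"linear":[[0,-0.01,0],[0,-0.025,0],[-0.001,-0.04,0],[-0.001,-0.055,0],[-0.001,-0.07,0],[-0.0015,-0.085,0],[-0.0015,-0.095,0],[-0.0015,-0.105,0],[-0.0015,-0.105,0],[-0.0015,-0.105,0]],"spin":[0,0,0,0,0,0,0,0,0,0],"grip":[0.01,0.01,0.01,0.01,0.01,0.01,0.01,0.01,0.01,0.01]}' 40; python3 -m crank '{"linear":[[0,-0.002,0],[0,-0.004,0],[0,-0.006,0],[0,-0.006,0],[0,-0.006,0]],"spin":[0,0,0,0,0],"grip":[0.01,0.01,0.01,0.01,0.01]}'
```

```text
clock: 12.13
eef_pos: [0.5982, -0.0243, 0.1204]
tcp_rot: [[-1.0, 0.018, 0.003], [0.018, 1.0, -0.002], [-0.003, -0.002, -1.0]]
wrist_force: [-1.2, -3.0, 7.5]
width: 0.197
finger_force: 39.9
clock: 12.55
eef_pos: [0.5982, -0.0268, 0.1204]
tcp_rot: [[-1.0, 0.016, 0.004], [0.016, 1.0, 0.002], [-0.003, 0.002, -1.0]]
wrist_force: [-0.8, 3.0, 6.8]
width: 0.195
finger_force: 39.9
```

```bash
python3 -m crank '{"linear":[[0,-0.002,0],[0,-0.004,0],[0,-0.004,0],[0,-0.004,0]],"spin":[0,0,0,0],"grip":[0.01,0.01,0.01,0.01]}'; python3 -m crank '{"linear":[[0,-0.002,0],[0,-0.003,0],[0,-0.003,0],[0,-0.003,0]],"spin":[0,0,0,0],"grip":[0.01,0.01,0.01,0.01]}'
```

```text
clock: 12.88
eef_pos: [0.5982, -0.0284, 0.1204]
tcp_rot: [[-1.0, 0.014, 0.004], [0.014, 1.0, 0.005], [-0.004, 0.005, -1.0]]
wrist_force: [-0.8, 6.5, 6.7]
width: 0.194
finger_force: 40.0
clock: 13.22
eef_pos: [0.5981, -0.0284, 0.1204]
tcp_rot: [[-1.0, 0.012, 0.004], [0.012, 1.0, 0.009], [-0.004, 0.009, -1.0]]
wrist_force: [-1.8, 11.2, 6.3]
width: 0.197
finger_force: 40.1
```

Carriage is at its stop (y stalled at -0.0284 with the force rising). I'll release it and go in front of the pin head.

```bash
python3 -m crank '{"linear":[[0,0.003,0],[0,0.004,0],[0,0.004,0],[0,0.004,0],[0,0.004,0],[0,0.004,0.03],[0,0.004,0.07],[0,0.004,0.1],[0,0.004,0.1],[-0.03,-0.02,0.1],[-0.07,-0.05,0.1],[-0.11,-0.08,0.1],[-0.17,-0.09,0.1],[-0.17,-0.09,0.1],[-0.17,-0.09,0.1],[-0.17,-0.09,0.1],[-0.17,-0.09,0.1],[-0.17,-0.09,0.1]],"spin":[0,0,0,0,0,0,0,0,0,0,0,0,0,0,0,0,0,0],"grip":[0.01,0.01,0.05,0.05,0.05,0.05,0.05,0.05,0.05,0,0,0,0,0,0,0,0,0]}' 40
python3 - <<'E'
from plant import robot
from h import *
for n in("top","scene"):
    p=robot.snapshot(n)
    for k in("pin","carriage","fitting"):print(n,k,[(round(d["conf"],2),d["bbox"]) for d in robot.trace(p,k)[:3]])
q=np.array([.5953,-.1230,-.01605])
print({n:proj(n,place(q,[(-124,0,70),(-114,13,70),(-114,-13,70),(-114,0,83)])).round(1).tolist() for n in("top","scene")})
print("first carr home pred",proj("top",place(q,[(52,35,62),(-52,150,62)])))
E
```

```text
clock: 14.72
eef_pos: [0.4286, -0.1252, 0.2184]
tcp_rot: [[-1.0, 0.016, 0.002], [0.016, 1.0, 0.0], [-0.002, 0.0, -1.0]]
wrist_force: [0.1, -0.2, 0.1]
width: 0.001
finger_force: 0.0
top pin [(0.3, [235.0, 147.4, 57.0, 39.7])]
top carriage [(0.56, [232.5, 147.5, 64.5, 37.3])]
top fitting []
scene pin [(0.59, [212.8, 187.7, 10.0, 12.4])]
scene carriage [(0.93, [214.0, 204.9, 64.7, 39.8]), (0.58, [281.0, 180.7, 41.0, 18.9])]
scene fitting [(0.56, [189.4, 198.2, 14.5, 17.5]), (0.33, [379.1, 171.4, 22.3, 44.2])]
{'top': [[286.0, 208.8], [281.1, 205.1], [290.8, 205.1], [286.4, 204.4]], 'scene': [[217.9, 185.1], [222.6, 187.7], [213.5, 188.4], [217.8, 185.7]]}
first carr home pred [[272.58926769 146.22040845]
 [230.67782236 182.73656082]]
```

```bash
python3 -m crank '{"linear":[[0,0.002,-0.04],[0,0.004,-0.08],[0,0.004,-0.11],[0,0.004,-0.13],[0,0.004,-0.144],[0,0.004,-0.144],[0,0.004,-0.144],[0,0.004,-0.144]],"spin":[0,0,0,0,0,0,0,0],"grip":[0,0,0,0,0,0,0,0]}' 40
python3 -m crank '{"linear":[[0.01,0,0],[0.018,0,0],[0.022,0,0],[0.026,0,0],[0.03,0,0],[0.034,0,0],[0.038,-0.0005,0],[0.042,-0.0005,0],[0.046,-0.0005,0],[0.046,-0.0005,0]],"spin":[0,0,0,0,0,0,0,0,0,0],"grip":[0,0,0,0,0,0,0,0,0,0]}'
```

```text
clock: 15.78
eef_pos: [0.4275, -0.1214, 0.075]
tcp_rot: [[-1.0, 0.016, 0.001], [0.016, 1.0, 0.0], [-0.001, 0.0, -1.0]]
wrist_force: [0.3, -0.7, 0.6]
width: 0.0
finger_force: 0.0
clock: 16.62
eef_pos: [0.4731, -0.1219, 0.0742]
tcp_rot: [[-1.0, 0.017, -0.0], [0.017, 1.0, 0.0], [0.0, 0.0, -1.0]]
wrist_force: [-0.2, -0.3, -0.4]
width: -0.0
finger_force: 0.5
```

```bash
python3 -m crank '{"linear":[[0.003,0,0],[0.006,0,0],[0.009,0,0],[0.012,0,0],[0.015,0,0],[0.018,0,0],[0.021,0,0],[0.024,0,0],[0.027,0,0],[0.03,-0.0005,0],[0.03,-0.0005,0]],"spin":[0,0,0,0,0,0,0,0,0,0,0],"grip":[0,0,0,0,0,0,0,0,0,0,0]}'
python3 -m crank '{"linear":[[0.002,0,0],[0.004,0,0],[0.006,0,0],[0.008,0,0],[0.008,0,0],[0.008,0,0]],"spin":[0,0,0,0,0,0],"grip":[0,0,0,0,0,0]}'
```

```text
clock: 17.53
eef_pos: [0.504, -0.1224, 0.0744]
tcp_rot: [[-1.0, 0.017, 0.001], [0.017, 1.0, 0.0], [-0.001, 0.0, -1.0]]
wrist_force: [-0.1, 0.5, 0.9]
width: -0.001
finger_force: 0.0
clock: 18.03
eef_pos: [0.5113, -0.1224, 0.0744]
tcp_rot: [[-1.0, 0.016, 0.001], [0.016, 1.0, 0.0], [-0.001, 0.0, -1.0]]
wrist_force: [0.0, 0.5, -0.1]
width: 0.001
finger_force: 0.0
```

```bash
for i in 1; do python3 -m crank '{"linear":[[0.001,0,0],[0.002,0,0],[0.003,0,0],[0.003,0,0],[0.003,0,0]],"spin":[0,0,0,0,0],"grip":[0,0,0,0,0]}' | egrep 'eef|wrist'; python3 -m crank '{"linear":[[0.001,0,0],[0.002,0,0],[0.003,0,0],[0.003,0,0],[0.003,0,0]],"spin":[0,0,0,0,0],"grip":[0,0,0,0,0]}'| egrep 'eef|wrist'; done
```

```text
eef_pos: [0.5124, -0.1226, 0.0741]
wrist_force: [-4.4, -0.1, 1.3]
eef_pos: [0.5125, -0.1226, 0.0737]
wrist_force: [-9.3, 0.3, 3.1]
```

```bash
python3 -m crank '{"linear":[[0.002,0,0],[0.004,0,0],[0.004,0,0],[0.004,0,0]],"spin":[0,0,0,0],"grip":[0,0,0,0]}' | egrep 'eef|wrist'; python3 -m crank '{"linear":[[-0.01,0,0],[-0.03,0,0],[-0.07,0,0],[-0.1,0,0.02],[-0.1,0,0.06],[-0.1,0,0.12],[-0.1,0,0.16],[-0.06,0.06,0.18],[-0.06,0.12,0.18],[-0.06,0.18,0.18],[-0.06,0.24,0.18],[-0.06,0.28,0.18],[-0.06,0.28,0.18],[-0.06,0.28,0.18],[-0.06,0.28,0.18]],"spin":[0,0,0,0,0,0,0,0,0,0,0,0,0,0,0],"grip":[0,0,0,0,0,0,0,0,0,0,0,0,0,0,0]}'
python3 - <<'E'
from plant import robot
import cv2,numpy as np
o=[]
for n,(x,y) in {"scene":(185,165),"top":(225,125)}.items():
    p=robot.snapshot(n);o.append(cv2.resize(p["frame"][y:y+95,x:x+90,::-1],None,fx=4.4,fy=6,interpolation=cv2.INTER_CUBIC))
    print(n,[(round(d["conf"],2),d["bbox"]) for d in robot.trace(p,"bar")[:2]])
cv2.imwrite("pics/fin.png",cv2.convertScaleAbs(np.hstack(o),alpha=1.4))
E
```

```text
eef_pos: [0.5127, -0.1228, 0.0732]
wrist_force: [-15.5, 1.4, 7.4]
clock: 20.45
eef_pos: [0.462, 0.1698, 0.2561]
tcp_rot: [[-1.0, 0.003, 0.006], [0.003, 1.0, 0.012], [-0.006, 0.012, -1.0]]
wrist_force: [0.2, 0.4, -0.1]
width: -0.0
finger_force: 0.0
scene [(0.93, [346.0, 176.2, 22.8, 41.0])]
top [(0.66, [96.6, 199.4, 27.6, 30.3]), (0.25, [230.4, 147.5, 62.2, 34.8])]
```

View pics/fin.png

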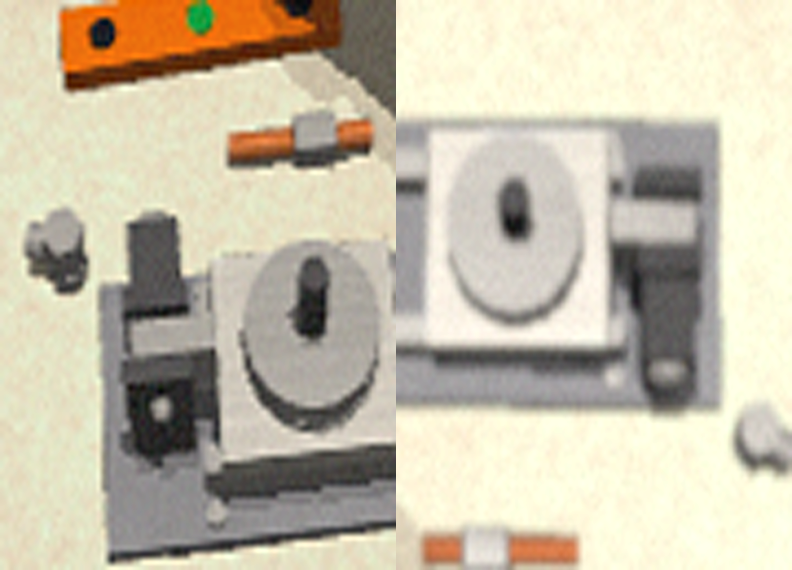

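The lug sits in the fork. The pin's tip shows out of the far cheek at (160,407) in the left panel, and the head is against the bush at (152,213) in the left panel and (668,370) in the right. The bystanders have not moved, so I'm handing in.

```bash
python3 -c "
from plant import robot
print(robot.finish_job())"
```

```text
the job is handed in; nothing more can be done
None
```

The job is handed in at about 20 s of the 64 s limit, with no verdict returned: the chock bar lies flat in the tray's empty compartment, the carriage is home at its stop, and the pin is through fork and lug with its head against the bush; I saw none of the bystanders move, though the cutter and spanner were not in the last picture.

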